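Empty the battery charging dock

TASK

Pull the charging dock's lock slide fully out by its knob, then pull every battery pack up out of its snap-in pocket and set it down gently, upright, on the floor of the aluminium tray; do not drop the packs. Leave the slide out until the dock is empty and all the packs are in the tray, then push it fully home again. Leave everything else on the bench where it is.

Things in the scene. Friction and masses are not known exactly. Their poses are not given: they have to be found in the camera images.
- dock: Charging dock, white, fixed to the bench: a block 112 mm (its x) by 276 mm (its y) with four pockets side by side along its y; pocket rims 42 mm above the bench. Behind it a display part, 50 mm high, out to x = 81 mm. Two guides at the front, 84 mm high, at x = -57, y = +-133 mm. Origin: centre of the block's underside, on the bench; z up.
- slide (a joint): Lock slide on the dock's front (-x): a bar along the dock's y with four tabs over the packs' front shoulders (67 to 77 mm above the bench, x = -62 to -30 mm) and a knob on its -y end. 0 = home, packs locked; pulled along the dock's -y to 0.032 m = fully out, packs free. An over-centre spring (about 9 N) holds it at either end: past the middle it snaps on by itself.
- knob (a point): Centre of the slide's knob: a black disc 46 mm across, 18 mm thick, on a 10 mm rod, its axis along the dock's y (the point's axes are the dock's). 72 mm above the bench, at x = -57 mm of the dock. At home 36 mm of rod shows between disc and dock. Pinch it from above by its upper part across its thickness, fingertips above the rod's top (77 mm over the bench), or across its diameter.
- tray: Open aluminium tray, loose, 0.9 kg, 160 mm (its x) by 250 mm (its y) outside, walls 5 mm thick and 27 mm high, floor 5 mm thick. Origin: centre of its underside; z up.
- bay0 (a point): Centre of the floor of pocket 0 (dock x = 0, y = -96 mm), 12 mm above the bench, axes as the dock's. It may be empty. The pocket is 30 mm deep and 1.5 to 2 mm wider than a pack on each side; a sprung catch in its rear wall holds the pack until it is pulled straight up with 9 to 17 N (weight included), and lets go in the first 10 mm; clear of the pocket after 35 mm.
- bay1 (a point): Centre of the floor of pocket 1 (dock x = 0, y = -32 mm), 12 mm above the bench, axes as the dock's. It may be empty. The pocket is 30 mm deep and 1.5 to 2 mm wider than a pack on each side; a sprung catch in its rear wall holds the pack until it is pulled straight up with 9 to 17 N (weight included), and lets go in the first 10 mm; clear of the pocket after 35 mm.
- bay2 (a point): Centre of the floor of pocket 2 (dock x = 0, y = 32 mm), 12 mm above the bench, axes as the dock's. It may be empty. The pocket is 30 mm deep and 1.5 to 2 mm wider than a pack on each side; a sprung catch in its rear wall holds the pack until it is pulled straight up with 9 to 17 N (weight included), and lets go in the first 10 mm; clear of the pocket after 35 mm.
- bay3 (a point): Centre of the floor of pocket 3 (dock x = 0, y = 96 mm), 12 mm above the bench, axes as the dock's. It may be empty. The pocket is 30 mm deep and 1.5 to 2 mm wider than a pack on each side; a sprung catch in its rear wall holds the pack until it is pulled straight up with 9 to 17 N (weight included), and lets go in the first 10 mm; clear of the pocket after 35 mm.
- pack0: Battery pack, grey, 0.2 to 0.4 kg; three or four of these are there, the others absent. Body 84 mm (its x) by 30 mm (its y) by 52 mm high; on top a black ribbed grip block 44 mm (x) by 24 mm (y), from 52 to 82 mm above its underside: pinch it across y from above. Origin: centre of its underside; z up. Starts in a pocket of the dock with axes along the dock's.
- pack1: Battery pack, grey, 0.2 to 0.4 kg; three or four of these are there, the others absent. Body 84 mm (its x) by 30 mm (its y) by 52 mm high; on top a black ribbed grip block 44 mm (x) by 24 mm (y), from 52 to 82 mm above its underside: pinch it across y from above. Origin: centre of its underside; z up. Starts in a pocket of the dock with axes along the dock's.
- pack2: Battery pack, grey, 0.2 to 0.4 kg; three or four of these are there, the others absent. Body 84 mm (its x) by 30 mm (its y) by 52 mm high; on top a black ribbed grip block 44 mm (x) by 24 mm (y), from 52 to 82 mm above its underside: pinch it across y from above. Origin: centre of its underside; z up. Starts in a pocket of the dock with axes along the dock's.
- pack3: Battery pack, grey, 0.2 to 0.4 kg; three or four of these are there, the others absent. Body 84 mm (its x) by 30 mm (its y) by 52 mm high; on top a black ribbed grip block 44 mm (x) by 24 mm (y), from 52 to 82 mm above its underside: pinch it across y from above. Origin: centre of its underside; z up. Starts in a pocket of the dock with axes along the dock's.
- alcohol: Bystander: clear plastic bottle, 60 mm across, 130 mm high, standing; origin at the centre of its underside.
- tape: Bystander: cardboard ring of tape, 72 mm across, 24 mm high, lying; origin at the centre of its underside.
- driver: Bystander: screwdriver, 170 mm long, lying along its x; origin under its middle.
- mug: Bystander: white mug, 76 mm across, 85 mm high, handle at its +y; origin at the centre of its underside.

How it is judged:
By the outcome, as a careful person would: the job done as asked, in the order asked, and still so for the second after the job is handed in, with the robot touching nothing.
Of pack0, pack1, pack2, pack3 only 3 to 4 are there at a start; the rules pass over those that are not, and their reading is None.
At some moment in a run one of tray may be knocked a few centimetres aside while the robot is not near it.
It also fails if it takes over 200 s, if anything falls off the work surface, if the arm or the gripper's body presses on something with over 40 N, if the wrist force passes 120 N, or if a joint passes its speed limit or range.

ROBOT

A 6-joint arm with a two-finger parallel gripper is mounted at the origin on the work surface. World frame = base frame: x ahead of the robot, y to its left, z up, the work surface at z = 0. Lengths are in m, angles in rad, forces in N, time in s.
With the tool pointing down it reaches from about 0.325 to 0.775 m from the base axis. Payload 5.5 kg.
Tool frame: the origin (TCP) lies midway between the tips of the shut fingers; the grasp point (between the pads) lies 19 mm behind it (bot.grip_point_offset is the z of the grasp point in the tool frame, in m); z points along the fingers, y is the line along which they close (so a half turn about z gives the same grasp; the last joint's range is limited). The gripper opens to 88 mm and grips with 3 to 60 N. Pads are 20 mm wide; open, the fingers measure 115 mm over their backs; the gripper's body (75 mm by 178 mm) begins 61 mm behind the grasp point.
Start: joints at [1.125, 0.091, 1.231, -0, 1.82, -0.057], TCP at [0.227, 0.555, 0.223] pointing down, gripper open.
Joint ranges: [-2.87, 2.87], [-0.86, 2.18], [0.17, 2.46], [-1.51, 4.65], [0.06, 2.69], [-2.65, 2.65]. Speed limits (rad/s): [2.57, 2.57, 3.01, 3.14, 3.14, 3.14].

INTERFACE

Orientations are given as [roll, pitch, yaw] about the fixed x, y, z axes, in that order (R = Rz(yaw) Ry(pitch) Rx(roll)).
In Python, from workcell import bot gives the robot as it stands.
- The arm moves only by the tool carry_out, never from a script. Its argument "commands" is a list that holds one entry, the list of rows, each a list of 5 numbers: the closure, from 0 (fully open) to 1 (shut), then the shift along the tool's x, y, z in mm, then the turn about the tool's z in degrees. In form: [[[jaw, tx, ty, tz, spin], ...]]. A call has 1 to 12 rows; each row shifts and turns the commanded pose from where the row before left it, along the tool's axes as they then stand; what a row does not reach is not made up. A row lasts 1/8 s, in which the tool goes at most 62.5 mm and 10.7 degrees, less where a joint would pass 70% of its speed; a pose out of reach is approached as far as the arm can. A call with a gripper value outside its range is refused whole. The fingers move at their own pace and stop on an object; the grip force is fixed at half the most. Time passes only in rows, so rows that do not move let the fingers close. It gives the time, the measured TCP pose, the force, the opening and the grip force at its end, in the units of the state.
- bot.get_obs(): the state, without advancing time (a new reading comes with each control period).
- bot.read_camera(name): name is "scene" or "top"; returns the picture (480x640x3 uint8, red, green, blue); there is no depth.
- bot.camera_info(name): a dict with "fx", "fy", "cx", "cy" (pixels), "dist" ([k1, k2, p1, p2, k3] as OpenCV has them; the pictures are not rectified), "camera_from_world" (4x4, takes a point from world to camera coordinates). Camera axes: x right, y up, looking along -z (the intrinsics and any distortion apply to the point x, -y, -z); pixel columns grow to the right and rows downward; lengths in m; the calibration is good to about 2 mm. A picture is of the moment at which its call begins. camera_info takes no time and is no camera call.
- bot.close_job(): hands the job in; it is judged then, once.
The state is a dict: "time": time; "joint_pos": joint angles; "joint_velocities": joint speeds; "joint_torque": joint torques, N m; "eef_pos": TCP position; "tool_rot": TCP orientation; "force": force on the tool from outside, world axes, zero at the start; "ft_torque": the same for the moment, N m; "width": finger opening in m; "finger_force": force on a finger pad.
Only numpy, scipy, OpenCV 4.12 (cv2) and the standard library are available. Lean on these libraries where they do the work, as an engineer would, in place of code of your own. Each camera call takes 0.05 s, during which the arm holds its last target. There are 200 camera calls.

## Working session

There is one attempt and no reset: what is moved stays moved. The work goes in short steps, Python scripts to look and compute and a tool call to move; the robot and the scene stay as the last step left them, time stands still between calls to the robot, and variables do not carry over. Pictures are saved under pics/ and viewed, at most 14 in all, crops included, and the job is handed in when it is done.

Besides the shell and the picture viewer there is one more tool, called after "Call:" by a JSON object that holds its "method" and its "body". carry_out: Moves the arm, as the interface text tells. Its arguments: {"type":"object","properties":{"commands":{"type":"array"}},"required":["commands"]}

```bash
mkdir -p pics; ls
python3 - <<'E'
from workcell import bot
import cv2
for n in("scene","top"):
    cv2.imwrite(f"pics/{n}0.png",bot.read_camera(n)[:,:,::-1]); print(bot.camera_info(n))
print(bot.get_obs(),bot.grip_point_offset)
E
```

```text
pics
{'fx': 609.3972725096465, 'fy': 609.3972725096465, 'cx': 307.2309968281391, 'cy': 238.55163143836208, 'dist': array([-0.14921301,  0.        ,  0.        ,  0.        ,  0.        ]), 'camera_from_world': array([[ 0.3932248 ,  0.91927266, -0.01766452, -0.27180573],
       [-0.57719942,  0.26176438,  0.77351163,  0.22646171],
       [ 0.71569203, -0.29396801,  0.63353589, -1.60271323],
       [ 0.        ,  0.        ,  0.        ,  1.        ]])}
{'fx': 505.6693812853761, 'fy': 505.6693812853761, 'cx': 325.3981930895223, 'cy': 233.90754679655055, 'dist': array([0.00470196, 0.        , 0.        , 0.        , 0.        ]), 'camera_from_world': array([[ 0.02578646, -0.99963919,  0.00752017,  0.05210958],
       [ 0.98059604,  0.02675621,  0.19420481, -0.56318445],
       [-0.19433595,  0.0023664 ,  0.98093218, -1.21080737],
       [ 0.        ,  0.        ,  0.        ,  1.        ]])}
{'time': 0.1, 'joint_pos': array([ 1.12530293e+00,  9.17957422e-02,  1.23176163e+00, -3.16344378e-05,
        1.81981472e+00, -5.66591677e-02]), 'joint_velocities': array([ 0.00030965, -0.00102515, -0.00242533, -0.00144847,  0.00029505,
       -0.00138938]), 'joint_torque': array([ 2.46808915e-03, -4.47857594e+01, -4.07570100e+01,  6.99693407e-02,
        2.84934556e-02, -7.85072803e-05]), 'eef_pos': array([0.22733769, 0.55497017, 0.22161484]), 'tool_rot': array([-3.13981433e+00, -7.01445355e-05,  2.75275059e+00]), 'force': array([-0.19833533, -0.76240185, -0.57031749]), 'ft_torque': array([-0.014444  , -0.06167966, -0.01518155]), 'finger_force': 0.0, 'width': 0.08784214656832731} -0.0187
```

View pics/scene0.png

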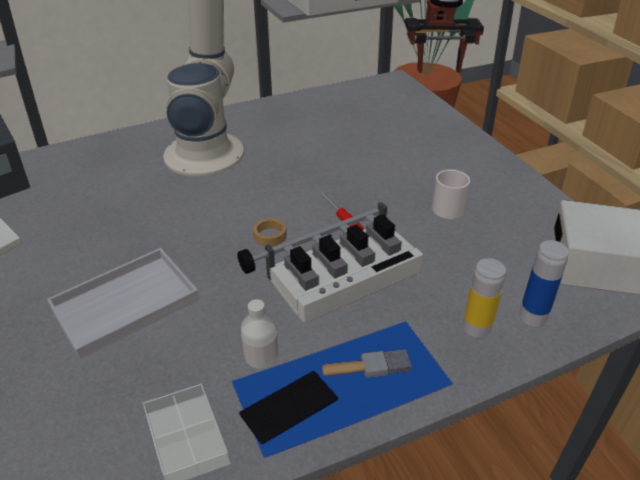

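View pics/top0.png

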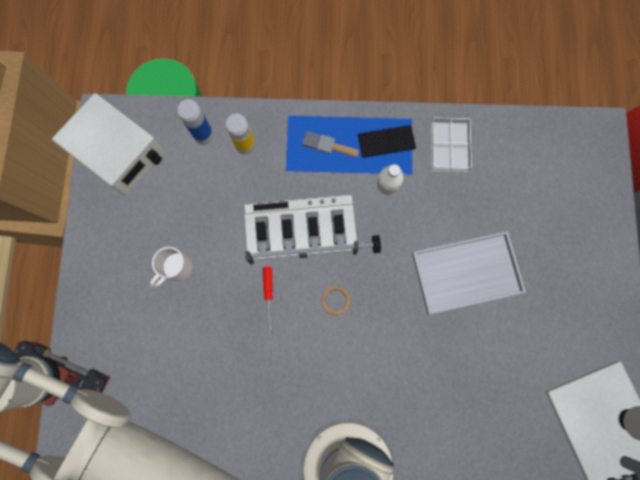

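The top view shows four packs, with grips near (262,233), (288,229), (313,225) and (338,222). The knob is at (377,243) and the tray is around (470,272). Next I measure these.

```bash
cat > h.py <<'E'
import numpy as np, cv2
from workcell import bot
def ray(n,px,z):
    c=bot.camera_info(n);K=np.array([[c['fx'],0,c['cx']],[0,c['fy'],c['cy']],[0,0,1.]])
    p=cv2.undistortPoints(np.array(px,float).reshape(-1,1,2),K,c['dist']).reshape(-1,2)
    T=c['camera_from_world'];R=T[:3,:3];o=-R.T@T[:3,3]
    d=np.c_[p[:,0],-p[:,1],-np.ones(len(p))]@R
    return o+d*((z-o[2])/d[:,2])[:,None]
def proj(n,P):
    c=bot.camera_info(n);K=np.array([[c['fx'],0,c['cx']],[0,c['fy'],c['cy']],[0,0,1.]])
    T=c['camera_from_world'];q=np.array(P,float).reshape(-1,3)@T[:3,:3].T+T[:3,3];q=q*[1,-1,-1]
    return cv2.projectPoints(q,np.zeros(3),np.zeros(3),K,c['dist'])[0].reshape(-1,2)
def blobs(m,lo,hi):
    n,l,s,c=cv2.connectedComponentsWithStats(m.astype(np.uint8))
    return [(c[i].round(1),s[i]) for i in range(1,n) if lo<s[i][4]<hi]
E
python3 - <<'E'
from h import *
im=bot.read_camera("top");np.save("top.npy",im)
v=im.max(2); 
m=(v<60);m[:190]=0;m[275:]=0;m[:,:235]=0;m[:,400:]=0
for c,s in blobs(m,15,900):print("dark",c,s,ray("top",[c],.094)[0].round(4),ray("top",[c],.072)[0].round(4))
a=cv2.resize(im[185:275,235:395],None,fx=5,fy=5,interpolation=cv2.INTER_CUBIC)
cv2.imwrite("pics/cropdock.png",a[:,:,::-1])
a=cv2.resize(im[225:320,405:535],None,fx=5,fy=5,interpolation=cv2.INTER_CUBIC)
cv2.imwrite("pics/croptray.png",a[:,:,::-1])
s=bot.read_camera("scene");v=s.max(2);m=(v<60);m[:190]=0;m[290:]=0;m[:,:225]=0;m[:,430:]=0
for c,q in blobs(m,15,900):print("scene dark",c,q,ray("scene",[c],.08)[0].round(4),ray("scene",[c],.072)[0].round(4))
E
```

```text
dark [270.7 205.8] [255 203  32   7 124] [0.6204 0.2029 0.094 ] [0.626  0.2053 0.072 ]
dark [338.3 223.8] [334 215  10  18 143] [0.5798 0.0364 0.094 ] [0.5846 0.0358 0.072 ]
dark [312.6 226.4] [309 218   9  18 136] [0.5716 0.0987 0.094 ] [0.5763 0.0992 0.072 ]
dark [286.8 228.6] [283 220   9  18 143] [0.5645 0.1612 0.094 ] [0.569  0.1628 0.072 ]
dark [261.1 230.9] [257 222   9  18 144] [0.5571 0.2232 0.094 ] [0.5615 0.226  0.072 ]
dark [376.  243.8] [372 236   8  17 104] [ 0.5329 -0.0558  0.094 ] [ 0.5368 -0.0581  0.072 ]
scene dark [383.3 224.4] [373 205  22  35 455] [0.5532 0.227  0.08  ] [0.5444 0.2324 0.072 ]
scene dark [357.2 237.4] [347 225  22  26 390] [0.5684 0.1605 0.08  ] [0.5598 0.1652 0.072 ]
scene dark [329.  248.1] [319 235  21  27 401] [0.5751 0.0966 0.08  ] [0.5665 0.1006 0.072 ]
scene dark [394.5 248.3] [390 243  10  11  66] [0.6275 0.2108 0.08  ] [0.6195 0.216  0.072 ]
scene dark [300.1 259.7] [290 246  22  28 406] [0.5834 0.0331 0.08  ] [0.5749 0.0364 0.072 ]
scene dark [245.9 260.9] [237 249  18  25 312] [ 0.5446 -0.0612  0.08  ] [ 0.5357 -0.0589  0.072 ]
scene dark [269.6 260.7] [265 248   9  31 132] [ 0.5624 -0.0202  0.08  ] [ 0.5537 -0.0175  0.072 ]
scene dark [391.6 261.1] [372 252  41  20 261] [0.6577 0.1876 0.08  ] [0.65   0.1925 0.072 ]
scene dark [368.  259.3] [363 254  11  11  74] [0.6349 0.1497 0.08  ] [0.627  0.1542 0.072 ]
scene dark [340.  271.1] [335 266  11  11  78] [0.6428 0.0877 0.08  ] [0.635  0.0916 0.072 ]
scene dark [311.3 283. ] [305 278  13  11  91] [0.6502 0.027  0.08  ] [0.6425 0.0303 0.072 ]
```

View pics/cropdock.png

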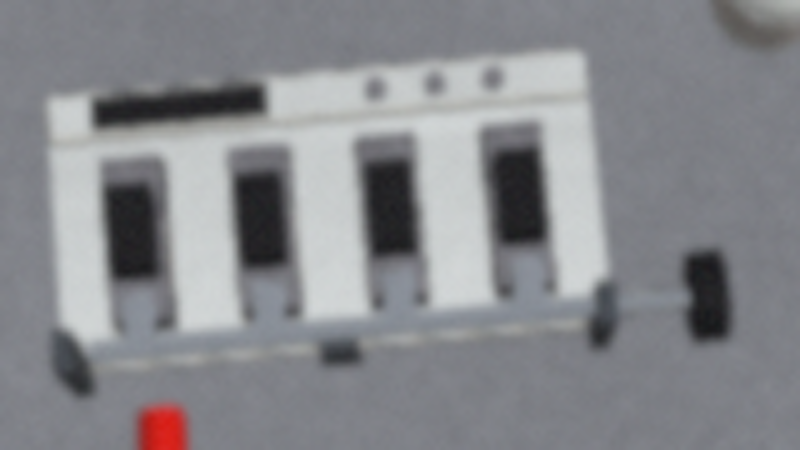

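View pics/croptray.png

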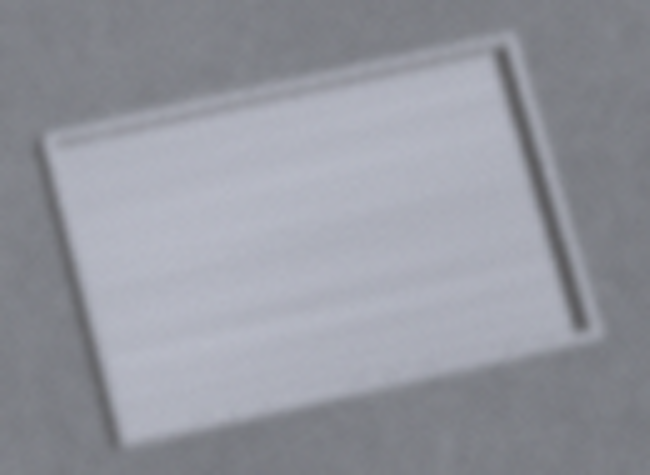

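The four grips sit about 64 mm apart. Two views agree on the dock at about (0.571, 0.1295) with yaw 6.9°. The knob predicted from that pose is within 1–2 mm of the measured one. I'll turn the tool to yaw 6.9° so that tool x is dock x and tool y is dock -y, and half-close the jaw.

Call:
{"method": "carry_out", "body": {"commands": [[[0.5,0,0,-5,10.6],[0.5,0,0,-5,10.6],[0.5,0,0,0,10.6],[0.5,0,0,0,10.6],[0.5,0,0,0,10.6],[0.5,0,0,0,10.6],[0.5,0,0,0,10.6],[0.5,0,0,0,10.6],[0.5,0,0,0,10.6],[0.5,0,0,0,10.6],[0.5,0,0,0,10.6],[0.5,0,0,0,10.6]]]}}

```text
time: 1.7
eef_pos: [0.2274, 0.5552, 0.2323]
tool_rot: [3.141, 0.0, 0.527]
force: [-0.7, -0.5, 0.2]
width: 0.044
finger_force: 0.0
```

```bash
cat >> h.py <<'E'
PSI=np.radians(6.9);D=np.array([.571,.1295]);EX=np.array([np.cos(PSI),np.sin(PSI)]);EY=np.array([-np.sin(PSI),np.cos(PSI)])
def dock(x,y):return D+x*EX+y*EY
def delta(xy,z,yawdeg):
    "tool-axis shift in mm from here to the target, and the spin, made after the shift"
    o=bot.get_obs();y=o['tool_rot'][2];d=np.array(xy)-o['eef_pos'][:2]
    c,s=np.cos(y),np.sin(y)
    print('tx,ty,tz mm',(1e3*np.array([c*d[0]+s*d[1],s*d[0]-c*d[1],o['eef_pos'][2]-z])).round(1),'spin',round((np.degrees(y)-yawdeg+180)%360-180,2),'rpy',o['tool_rot'].round(4),'F',o['force'].round(1))
def tray(im=None):
    if im is None: im=bot.read_camera("top")
    g=cv2.GaussianBlur(im,(3,3),0).astype(int);m=(g.min(2)>138)
    m[:215]=0;m[360:]=0;m[:,395:][:,150:]=0;m[:,:395]=0
    n,l,s,c=cv2.connectedComponentsWithStats(m.astype(np.uint8))
    i=1+np.argmax(s[1:,4]);pts=np.argwhere(l==i)[:,::-1]
    w=ray("top",pts,.027)[:,:2]
    (cx,cy),(a,b),th=cv2.minAreaRect((w*1e3).astype(np.float32))
    bx=cv2.boxPoints(((cx,cy),(a,b),th));e1=bx[1]-bx[0];e2=bx[2]-bx[1]
    e=e1 if np.hypot(*e1)>np.hypot(*e2) else e2
    if e[1]<0:e=-e
    yaw=np.degrees(np.arctan2(-e[0],e[1]))
    print("tray",round(cx),round(cy),"size",round(a),round(b),"yaw",round(yaw,1));return np.array([cx,cy])/1e3,yaw,pts
E
python3 - <<'E'
from h import *
im=bot.read_camera("top");tray(im)
print(im[240:310:10,410],im[270,430:520:30])
print("manual",ray("top",[(414,252),(508.4,231.6),(525.6,292),(429,314.4)],.027).round(4))
print("bottle",ray("top",[(392,184)],.06))
k=dock(-.057,-.183);print(k);delta(k,.2,6.9)
E
```

```text
tray 480 -298 size 165 252 yaw 13.8
[[126 131 135]
 [129 130 137]
 [131 133 140]
 [126 128 134]
 [127 128 135]
 [131 133 139]
 [127 128 135]] [[181 183 193]
 [179 183 192]
 [171 174 184]]
manual [[ 0.5264 -0.1596  0.027 ]
 [ 0.586  -0.4026  0.027 ]
 [ 0.4324 -0.4389  0.027 ]
 [ 0.3704 -0.1956  0.027 ]]
bottle [[ 0.69468691 -0.09907569  0.06      ]]
[ 0.53639787 -0.05902239]
tx,ty,tz mm [-36.4 686.5  32.3] spin 22.84 rpy [3.1412e+00 4.0000e-04 5.1910e-01] F [ 0.4 -0.2  0. ]
```

Call:
{"method": "carry_out", "body": {"commands": [[[0.5,0,0,0,7.6],[0.5,0,0,0,7.6],[0.5,0,0,0,7.6],[0.5,25,60,0,0],[0.5,25,60,0,0],[0.5,25,60,0,0],[0.5,25,60,0,0],[0.5,25,60,0,0],[0.5,25,60,0,0],[0.5,25,60,0,0],[0.5,25,60,0,0],[0.5,10,60,0,0]]]}}

```text
time: 3.25
eef_pos: [0.4987, 0.0636, 0.2322]
tool_rot: [-3.141, 0.0, 0.138]
force: [1.3, -0.4, 0.3]
width: 0.0441
finger_force: 0.0
```

Call:
{"method": "carry_out", "body": {"commands": [[[0.5,10,50,20,0],[0.5,13,56,20,0],[0.5,0,0,10,0],[0.5,0,0,0,0],[0.5,0,0,0,0]]]}}

```text
time: 3.88
eef_pos: [0.5351, -0.0351, 0.1836]
tool_rot: [3.142, -0.001, 0.137]
force: [0.4, 0.3, -0.2]
width: 0.044
finger_force: 0.0
```

Run:
```python
from h import *
delta(dock(-.057,-.183),.081,6.9)
```

```text
tx,ty,tz mm [ -2.   23.9 102.6] spin 0.97 rpy [ 3.1416e+00 -1.3000e-03  1.3730e-01] F [ 0.4  0.3 -0.2]
```

Call:
{"method": "carry_out", "body": {"commands": [[[0.5,-2,24,20,1.0],[0.5,0,0,20,0],[0.5,0,0,20,0],[0.5,0,0,0,0],[0.5,0,0,0,0]]]}}

```text
time: 4.5
eef_pos: [0.5365, -0.0599, 0.1232]
tool_rot: [3.142, -0.001, 0.118]
force: [0.4, 0.8, -0.2]
width: 0.0439
finger_force: 0.0
```

Run:
```python
from h import *
delta(dock(-.057,-.183),.081,6.9)
s=bot.read_camera("scene")
cv2.imwrite("pics/k1.png",cv2.resize(s[180:300,200:360],None,fx=5,fy=5)[:,:,::-1])
```

```text
tx,ty,tz mm [-0.  -0.8 42.2] spin -0.13 rpy [ 3.1416e+00 -7.0000e-04  1.1820e-01] F [ 0.4  0.8 -0.2]
```

View pics/k1.png

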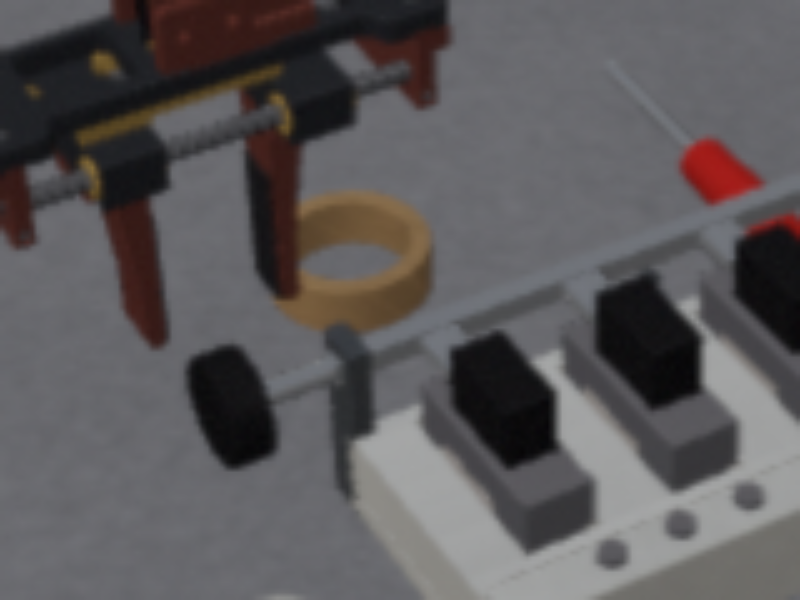

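The fingers straddle the knob, which is at crop (230,405) with the tips at (150,340) and (285,290). It is aligned, so I descend and grip.

Call:
{"method": "carry_out", "body": {"commands": [[[0.5,0,-1,15,0],[0.5,0,0,15,0],[0.5,0,0,12,0],[0.5,0,0,0,0],[1,0,0,0,0],[1,0,0,0,0],[1,0,0,0,0],[1,0,0,0,0],[1,0,0,0,0]]]}}

```text
time: 5.68
eef_pos: [0.5363, -0.0573, 0.0812]
tool_rot: [-3.138, -0.001, 0.119]
force: [-2.3, 7.6, 1.9]
width: 0.0182
finger_force: 30.0
```

Call:
{"method": "carry_out", "body": {"commands": [[[1,0,4,0,0],[1,0,4,0,0],[1,0,4,0,0],[1,0,4,0,0],[1,0,4,0,0],[1,0,4,0,0],[1,0,4,0,0],[1,0,4,0,0],[1,0,1,0,0],[1,0,0,0,0],[1,0,0,0,0]]]}}

```text
time: 7.05
eef_pos: [0.5401, -0.0886, 0.0811]
tool_rot: [-3.135, -0.001, 0.12]
force: [-1.3, 12.8, 4.0]
width: 0.0178
finger_force: 30.0
```

Call:
{"method": "carry_out", "body": {"commands": [[[1,0,1,0,0],[1,0,0,0,0],[0.5,0,0,0,0],[0.5,0,0,0,0],[0.5,0,0,0,0],[0.5,0,0,-20,0],[0.5,0,0,-30,0],[0.5,0,0,-30,0],[0.5,0,0,0,0],[0.5,0,0,0,0]]]}}

```text
time: 8.3
eef_pos: [0.54, -0.0933, 0.1603]
tool_rot: [-3.142, 0.0, 0.117]
force: [-0.8, 0.1, 0.5]
width: 0.044
finger_force: 0.0
```

Run:
```python
from h import *
s=bot.read_camera("scene")
cv2.imwrite("pics/k2.png",cv2.resize(s[180:310,210:430],None,fx=3.6,fy=3.6)[:,:,::-1])
m=(s.max(2)<60);m[:235]=0;m[290:]=0;m[:,:210]=0;m[:,265:]=0
for c,q in blobs(m,40,900):print(c,q,ray("scene",[c],.072)[0].round(4),dock(-.057,-.215))
p=dock(0,-.096);delta(p,.165,6.9)
```

```text
[230.6 266.7] [222 255  18  25 311] [ 0.5395 -0.0907  0.072 ] [ 0.54024225 -0.09079063]
tx,ty,tz mm [  57.4 -121.5   -5.5] spin -0.19 rpy [-3.1411e+00  1.7000e-03  1.1720e-01] F [-0.6  0.4 -0.9]
```

View pics/k2.png

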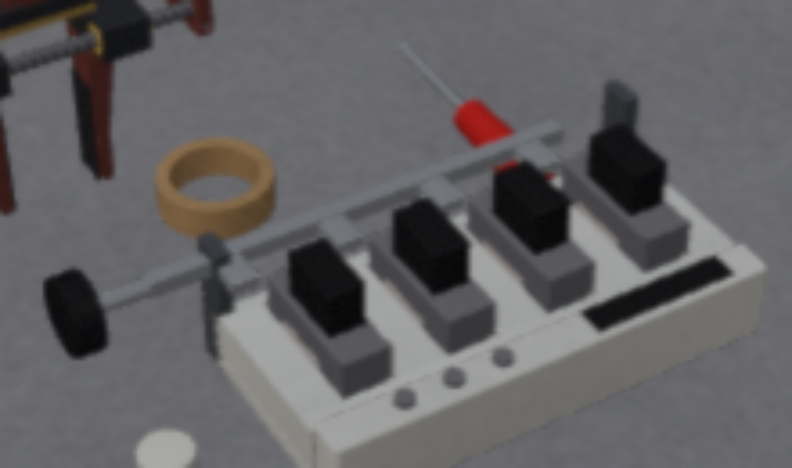

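The slide is fully out: the knob measures (0.5395, -0.0907) against (0.5402, -0.0908) predicted, and the tabs sit between the packs. Now pack 0.

Call:
{"method": "carry_out", "body": {"commands": [[[0.5,28,-60,0,0],[0.5,29,-61.5,0,0],[0.5,0,0,20,0],[0.5,0,0,20,0],[0.5,0,0,10,0],[0.5,0,0,0,0],[0.5,0,0,0,0]]]}}

```text
time: 9.22
eef_pos: [0.5799, 0.0246, 0.1114]
tool_rot: [3.141, -0.001, 0.116]
force: [-0.0, 0.7, 0.8]
width: 0.0437
finger_force: 0.0
```

Run:
```python
from h import *
delta(dock(0,-.096),.07,6.9)
```

```text
tx,ty,tz mm [ 3.8 -9.2 41.4] spin -0.25 rpy [ 3.1414e+00 -1.2000e-03  1.1600e-01] F [-0.   0.7  0.8]
```

Call:
{"method": "carry_out", "body": {"commands": [[[0.5,3.8,-9.2,0,0],[0.5,0,0,14,0],[0.5,0,0,14,0],[0.5,0,0,13,0],[0.5,0,0,0,0],[1,0,0,0,0],[1,0,0,0,0],[1,0,0,0,0],[1,0,0,0,0],[1,0,0,0,0]]]}}

```text
time: 10.48
eef_pos: [0.5827, 0.0351, 0.0703]
tool_rot: [3.142, -0.001, 0.117]
force: [0.3, 0.0, 3.2]
width: 0.024
finger_force: 29.9
```

Call:
{"method": "carry_out", "body": {"commands": [[[1,0,0,-3,0],[1,0,0,-3,0],[1,0,0,-3,0],[1,0,0,-4,0],[1,0,0,-5,0],[1,0,0,-7,0],[1,0,0,-10,0],[1,0,0,-15,0],[1,0,0,-25,0],[1,0,0,-30,0],[1,0,0,-20,0],[1,0,0,0,0]]]}}

```text
time: 11.98
eef_pos: [0.5835, 0.0351, 0.1976]
tool_rot: [3.141, -0.005, 0.117]
force: [0.4, 0.2, -2.2]
width: 0.0236
finger_force: 29.9
```

```bash
cat > t.py <<'E'
from h import *
import sys
v=float(sys.argv[1]); c,yaw,_=tray(); e=np.array([-np.sin(np.radians(yaw)),np.cos(np.radians(yaw))])
print(bot.get_obs()['width'],bot.get_obs()['time'])
delta(c+v*e,.065,yaw)
E
python3 t.py -.084
```

```text
tray 480 -298 size 163 250 yaw 13.9
0.02389275486476807 12.025
tx,ty,tz mm [-130.1  402.3  130.5] spin -7.21 rpy [ 3.1414e+00 -2.0000e-03  1.1740e-01] F [ 0.6  0.3 -2. ]
```

Call:
{"method": "carry_out", "body": {"commands": [[[1,-8,25,0,0],[1,-13,40,0,0],[1,-15,48,0,0],[1,-16,50,0,0],[1,-16,50,0,0],[1,-16,50,0,0],[1,-15,48,0,0],[1,-13,42,0,0],[1,-10,30,0,0],[1,-8,19,0,-3.6],[1,0,0,0,-3.6],[1,0,0,0,0]]]}}

```text
time: 13.52
eef_pos: [0.4998, -0.3793, 0.1926]
tool_rot: [-3.139, 0.002, 0.242]
force: [-0.0, 0.3, -2.1]
width: 0.0239
finger_force: 29.9
```

```bash
python3 t.py -.084
```

```text
tray 480 -298 size 165 251 yaw 13.9
0.02376148911446857 13.575
tx,ty,tz mm [  0.2   0.6 128. ] spin -0.02 rpy [-3.1395e+00  1.4000e-03  2.4170e-01] F [ 1.1 -0.7 -3. ]
```

Call:
{"method": "carry_out", "body": {"commands": [[[1,0,0,20,0],[1,0,0,30,0],[1,0,0,30,0],[1,0,0,20,0],[1,0,0,12,0],[1,0,0,6,0],[1,0,0,3,0],[1,0,0,0,0],[1,0,0,0,0]]]}}

```text
time: 14.7
eef_pos: [0.5006, -0.3797, 0.0745]
tool_rot: [3.14, -0.001, 0.243]
force: [-0.4, -0.5, -1.7]
width: 0.0241
finger_force: 29.9
```

Call:
{"method": "carry_out", "body": {"commands": [[[1,0,0,4,0],[1,0,0,3,0],[1,0,0,2,0],[1,0,0,1,0],[1,0,0,0,0],[1,0,0,0,0]]]}}

```text
time: 15.45
eef_pos: [0.5003, -0.3795, 0.0637]
tool_rot: [3.141, -0.0, 0.243]
force: [-0.0, 0.1, -2.9]
width: 0.0236
finger_force: 29.9
```

Call:
{"method": "carry_out", "body": {"commands": [[[1,0,0,1,0],[1,0,0,0.5,0],[1,0,0,0,0],[1,0,0,0,0]]]}}

```text
time: 15.95
eef_pos: [0.5004, -0.3796, 0.0634]
tool_rot: [3.141, -0.0, 0.243]
force: [-4.0, 2.0, 5.1]
width: 0.0239
finger_force: 30.0
```

Call:
{"method": "carry_out", "body": {"commands": [[[0.5,0,0,0,0],[0.5,0,0,0,0],[0.5,0,0,0,0],[0.5,0,0,-15,0],[0.5,0,0,-30,0],[0.5,0,0,-40,0],[0.5,0,0,-20,3.5],[0.5,0,0,0,3.5],[0.5,0,0,0,0]]]}}

```text
time: 17.08
eef_pos: [0.5005, -0.3796, 0.1685]
tool_rot: [3.14, -0.001, 0.121]
force: [0.1, -0.1, -0.0]
width: 0.0438
finger_force: 0.0
```

Run:
```python
from h import *
im=bot.read_camera("top");tray(im)
cv2.imwrite("pics/t1.png",cv2.resize(im[190:330,320:540],None,fx=3.6,fy=3.6)[:,:,::-1])
delta(dock(0,-.032),.07,6.9)
```

```text
tray 480 -297 size 165 249 yaw 13.7
tx,ty,tz mm [ 132.1 -464.6   97.8] spin 0.1 rpy [ 3.1411e+00 -5.0000e-04  1.2210e-01] F [0.9 0.6 0. ]
```

View pics/t1.png

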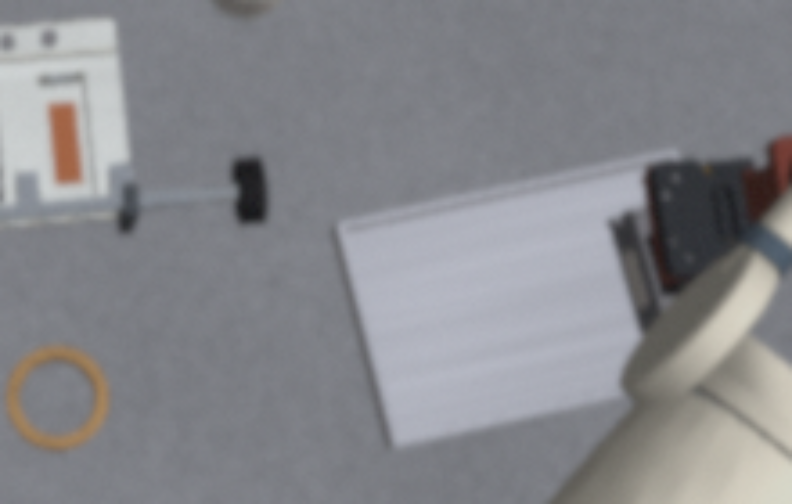

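Pocket 0 is empty at crop (65,140), and pack 0 stands in the tray, partly hidden, near (632,270). On to bay 1.

Call:
{"method": "carry_out", "body": {"commands": [[[0.5,10,-35,0,0],[0.5,14,-48,0,0],[0.5,14,-50,0,0],[0.5,14,-50,0,0],[0.5,14,-50,0,0],[0.5,14,-50,0,0],[0.5,14,-50,0,0],[0.5,14,-50,0,0],[0.5,14,-48,0,0],[0.5,10,-34,20,0],[0.5,0,0,30,0],[0.5,0,0,0,0]]]}}

```text
time: 18.62
eef_pos: [0.5735, 0.0984, 0.114]
tool_rot: [3.142, 0.006, 0.123]
force: [0.2, -1.2, -0.4]
width: 0.0438
finger_force: 0.0
```

Run:
```python
from h import *
delta(dock(0,-.032),.07,6.9)
```

```text
tx,ty,tz mm [ 1.3  0.8 44. ] spin 0.13 rpy [3.1416 0.0062 0.1227] F [ 0.2 -1.2 -0.4]
```

Call:
{"method": "carry_out", "body": {"commands": [[[0.5,0.5,0,0,0],[0.5,0,0,15,0],[0.5,0,0,15,0],[0.5,0,0,13,0],[0.5,0,0,0,0],[1,0,0,0,0],[1,0,0,0,0],[1,0,0,0,0],[1,0,0,0,0],[1,0,0,0,0]]]}}

```text
time: 19.88
eef_pos: [0.5762, 0.0983, 0.0748]
tool_rot: [-3.141, -0.001, 0.121]
force: [1.4, 1.0, 3.2]
width: 0.0237
finger_force: 29.9
```

Call:
{"method": "carry_out", "body": {"commands": [[[0.5,0,0,0,0],[0.5,0,0,0,0],[0.5,-1,0,5,0],[0.5,0,0,0,0],[1,0,0,0,0],[1,0,0,0,0],[1,0,0,0,0],[1,0,0,0,0],[1,0,0,0,0]]]}}

```text
time: 21.0
eef_pos: [0.5749, 0.0982, 0.0693]
tool_rot: [-3.141, -0.0, 0.121]
force: [-0.0, 0.4, -0.4]
width: 0.0242
finger_force: 29.9
```

Call:
{"method": "carry_out", "body": {"commands": [[[1,0,0,-3,0],[1,0,0,-3,0],[1,0,0,-3,0],[1,0,0,-4,0],[1,0,0,-5,0],[1,0,0,-7,0],[1,0,0,-10,0],[1,0,0,-15,0],[1,0,0,-25,0],[1,0,0,-30,0],[1,0,0,-20,0],[1,0,0,0,0]]]}}

```text
time: 22.5
eef_pos: [0.576, 0.098, 0.1972]
tool_rot: [3.141, -0.005, 0.121]
force: [0.3, -0.1, -4.1]
width: 0.0236
finger_force: 30.0
```

```bash
python3 t.py -.028
```

```text
tray 480 -298 size 163 251 yaw 13.9
0.02393480439962817 22.55
tx,ty,tz mm [-138.6  409.8  130. ] spin -6.97 rpy [ 3.1414e+00 -2.1000e-03  1.2080e-01] F [-0.2 -0.4 -4.1]
```

Call:
{"method": "carry_out", "body": {"commands": [[[1,-8,25,0,0],[1,-14,42,0,0],[1,-16,48,0,0],[1,-17,50,0,0],[1,-17,50,0,0],[1,-17,50,0,0],[1,-16,49,0,0],[1,-15,44,0,0],[1,-11,31,0,0],[1,-7.6,21,0,-3.5],[1,0,0,0,-3.5],[1,0,0,0,0]]]}}

```text
time: 24.05
eef_pos: [0.486, -0.3257, 0.1922]
tool_rot: [-3.139, 0.002, 0.242]
force: [0.5, -0.0, -2.9]
width: 0.0243
finger_force: 30.0
```

```bash
python3 t.py -.028
```

```text
tray 480 -298 size 164 251 yaw 13.9
0.02404274804462729 24.1
tx,ty,tz mm [  0.9  -0.  127.6] spin -0.02 rpy [-3.1397e+00  1.5000e-03  2.4170e-01] F [-0.2  0.4 -3.9]
```

Call:
{"method": "carry_out", "body": {"commands": [[[1,1,0,20,0],[1,0,0,30,0],[1,0,0,30,0],[1,0,0,20,0],[1,0,0,15,0],[1,0,0,8,0],[1,0,0,4,0],[1,0,0,2,0],[1,0,0,1,0],[1,0,0,0,0],[1,0,0,0,0]]]}}

```text
time: 25.48
eef_pos: [0.4877, -0.3256, 0.0645]
tool_rot: [3.141, -0.0, 0.243]
force: [0.6, -1.1, -3.4]
width: 0.0234
finger_force: 30.0
```

Call:
{"method": "carry_out", "body": {"commands": [[[1,0,0,1,0],[1,0,0,1,0],[1,0,0,0,0],[1,0,0,0,0]]]}}

```text
time: 25.98
eef_pos: [0.4876, -0.3255, 0.0624]
tool_rot: [3.141, -0.0, 0.243]
force: [-0.3, 0.4, -0.4]
width: 0.024
finger_force: 30.0
```

Call:
{"method": "carry_out", "body": {"commands": [[[1,0,0,0.5,0],[1,0,0,0,0],[0.5,0,0,0,0],[0.5,0,0,0,0],[0.5,0,0,0,0],[0.5,0,0,-15,0],[0.5,0,0,-30,0],[0.5,0,0,-40,0],[0.5,0,0,-20,3.5],[0.5,0,0,0,3.5],[0.5,0,0,0,0]]]}}

```text
time: 27.35
eef_pos: [0.4879, -0.3256, 0.168]
tool_rot: [3.14, -0.001, 0.121]
force: [-0.6, 0.4, -0.3]
width: 0.044
finger_force: 0.0
```

Run:
```python
from h import *
tray();delta(dock(0,.032),.07,6.9)
```

```text
tray 355 -388 size 168 275 yaw 65.8
tx,ty,tz mm [ 138.2 -473.4   97.4] spin 0.1 rpy [ 3.1411e+00 -5.0000e-04  1.2210e-01] F [ 0.5 -0.2 -0.8]
```

The arm blocks the tray in that reading. I'll measure it again from the dock.

Call:
{"method": "carry_out", "body": {"commands": [[[0.5,10,-35,0,0],[0.5,15,-50,0,0],[0.5,15,-51,0,0],[0.5,15,-51,0,0],[0.5,15,-51,0,0],[0.5,15,-51,0,0],[0.5,15,-51,0,0],[0.5,15,-51,0,0],[0.5,14,-49,0,0],[0.5,9,-33,20,0],[0.5,0,0,30,0],[0.5,0,0,0,0]]]}}

```text
time: 28.9
eef_pos: [0.5657, 0.1608, 0.1134]
tool_rot: [3.141, 0.006, 0.123]
force: [-0.5, -0.7, -0.1]
width: 0.0439
finger_force: 0.0
```

Call:
{"method": "carry_out", "body": {"commands": [[[0.5,0,0,0,0],[0.5,0,0,0,0]]]}}

```text
time: 29.15
eef_pos: [0.5684, 0.1604, 0.1185]
tool_rot: [-3.141, -0.003, 0.12]
force: [-0.7, 0.6, 0.8]
width: 0.0437
finger_force: 0.0
```

Run:
```python
from h import *
im=bot.read_camera("top");tray(im)
cv2.imwrite("pics/t2.png",cv2.resize(im[190:330,320:540],None,fx=3.6,fy=3.6)[:,:,::-1])
delta(dock(0,.032),.07,6.9)
```

```text
tray 485 -296 size 164 251 yaw 13.8
tx,ty,tz mm [-1.  -1.  48.4] spin -0.01 rpy [-3.1413e+00 -2.6000e-03  1.2020e-01] F [-0.5  0.8  0.5]
```

View pics/t2.png

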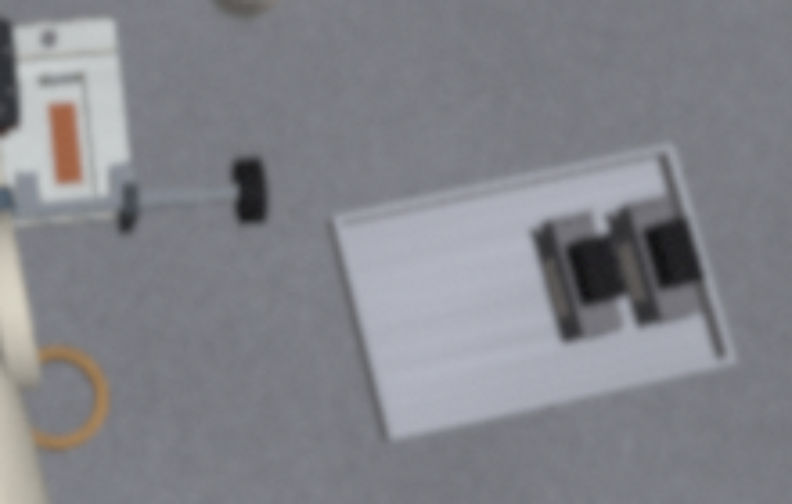

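Both packs stand upright in the tray, with grips at crop (597,270) and (672,252). The tray has shifted slightly, so I'll measure it again before placing. Now I grip pack 2.

Call:
{"method": "carry_out", "body": {"commands": [[[0.5,-1,-1,0,0],[0.5,0,0,15,0],[0.5,0,0,17,0],[0.5,0,0,16,0],[0.5,0,0,0,0],[1,0,0,0,0],[1,0,0,0,0],[1,0,0,0,0],[1,0,0,0,0],[1,0,0,0,0]]]}}

```text
time: 30.45
eef_pos: [0.5669, 0.1619, 0.0695]
tool_rot: [-3.141, -0.002, 0.121]
force: [0.5, 0.1, 5.3]
width: 0.0238
finger_force: 29.9
```

Call:
{"method": "carry_out", "body": {"commands": [[[1,0,0,-3,0],[1,0,0,-3,0],[1,0,0,-3,0],[1,0,0,-4,0],[1,0,0,-5,0],[1,0,0,-7,0],[1,0,0,-10,0],[1,0,0,-15,0],[1,0,0,-25,0],[1,0,0,-30,0],[1,0,0,-20,0],[1,0,0,0,0]]]}}

```text
time: 31.95
eef_pos: [0.5676, 0.1618, 0.1967]
tool_rot: [-3.141, -0.005, 0.121]
force: [0.5, -0.6, -3.1]
width: 0.0238
finger_force: 29.9
```

```bash
python3 t.py .028
```

```text
tray 485 -296 size 164 251 yaw 13.6
0.023818118176477967 32.0
tx,ty,tz mm [-140.1  416.4  129.6] spin -6.73 rpy [-3.1415e+00 -2.0000e-03  1.2070e-01] F [-0.4  0.6 -2.7]
```

Call:
{"method": "carry_out", "body": {"commands": [[[1,-8,25,0,0],[1,-14,42,0,0],[1,-16,48,0,0],[1,-17,51,0,0],[1,-17,51,0,0],[1,-17,51,0,0],[1,-17,50,0,0],[1,-15,45,0,0],[1,-11,32,0,0],[1,-8,21.4,0,-3.4],[1,0,0,0,-3.4],[1,0,0,0,0]]]}}

```text
time: 33.5
eef_pos: [0.4771, -0.2687, 0.1919]
tool_rot: [-3.14, 0.002, 0.238]
force: [0.1, 0.3, -3.4]
width: 0.0237
finger_force: 30.0
```

```bash
python3 t.py .028
python3 - <<'E'
from h import *
s=bot.read_camera("scene")
cv2.imwrite("pics/s3.png",cv2.resize(s[160:360,30:290],None,fx=3,fy=3)[:,:,::-1])
E
```

```text
tray 373 -334 size 172 260 yaw 78.1
0.02392592717738109 33.55
tx,ty,tz mm [-141.8   26.7  127.2] spin -64.46 rpy [-3.1399e+00  1.5000e-03  2.3820e-01] F [-0.3  0.6 -3.3]
```

View pics/s3.png

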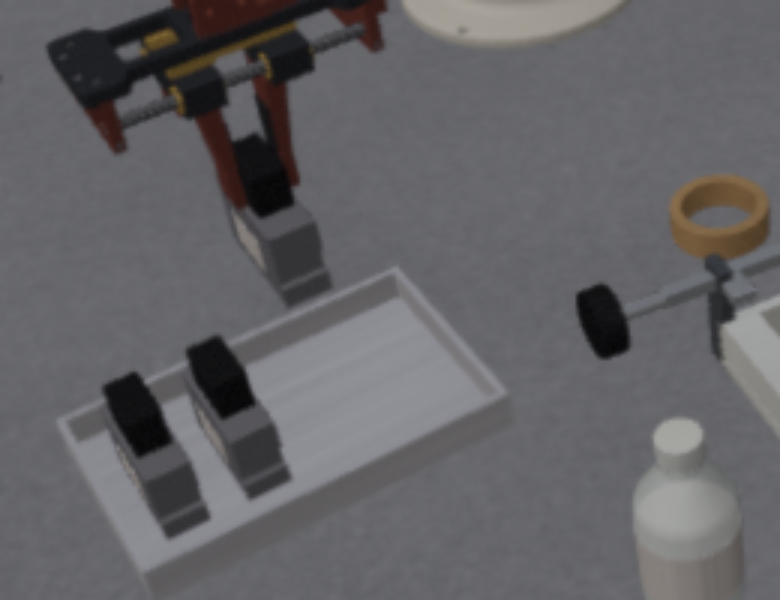

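The scene view shows both packs upright in the tray and pack 2 held above it. The tool is within 2 mm of the target (0.4784, -0.2688).

Call:
{"method": "carry_out", "body": {"commands": [[[1,1,0,20,0],[1,0,0,30,0],[1,0,0,30,0],[1,0,0,20,0],[1,0,0,15,0],[1,0,0,8,0],[1,0,0,4,0],[1,0,0,2,0],[1,0,0,1,0],[1,0,0,0,0],[1,0,0,0,0]]]}}

```text
time: 34.98
eef_pos: [0.4788, -0.2685, 0.0639]
tool_rot: [3.141, -0.0, 0.239]
force: [-0.3, 0.2, -2.9]
width: 0.0238
finger_force: 30.0
```

Call:
{"method": "carry_out", "body": {"commands": [[[1,0,0,0.5,0],[1,0,0,0.5,0],[1,0,0,0,0],[1,0,0,0,0]]]}}

```text
time: 35.48
eef_pos: [0.4786, -0.2684, 0.0626]
tool_rot: [-3.142, 0.0, 0.24]
force: [-1.0, -0.1, -3.0]
width: 0.0241
finger_force: 30.0
```

Call:
{"method": "carry_out", "body": {"commands": [[[1,0,0,0.5,0],[1,0,0,0,0],[1,0,0,0.5,0],[1,0,0,0,0]]]}}

```text
time: 35.98
eef_pos: [0.4786, -0.2685, 0.0625]
tool_rot: [3.141, -0.0, 0.239]
force: [-4.2, 1.9, 6.0]
width: 0.0238
finger_force: 30.0
```

Call:
{"method": "carry_out", "body": {"commands": [[[0.5,0,0,0,0],[0.5,0,0,0,0],[0.5,0,0,0,0],[0.5,0,0,-15,0],[0.5,0,0,-30,0],[0.5,0,0,-40,0],[0.5,0,0,-20,3.4],[0.5,0,0,0,3.4],[0.5,0,0,0,0]]]}}

```text
time: 37.1
eef_pos: [0.4789, -0.2685, 0.168]
tool_rot: [3.14, -0.001, 0.121]
force: [-0.5, 0.7, 0.6]
width: 0.0441
finger_force: 0.0
```

Run:
```python
from h import *
delta(dock(0,.096),.07,6.9)
```

```text
tx,ty,tz mm [ 139.7 -480.    98. ] spin 0.06 rpy [ 3.1405e+00 -1.3000e-03  1.2140e-01] F [-0.5  0.7  0.6]
```

Call:
{"method": "carry_out", "body": {"commands": [[[0.5,10,-36,0,0],[0.5,15,-51,0,0],[0.5,15,-52,0,0],[0.5,15,-52,0,0],[0.5,15,-52,0,0],[0.5,15,-52,0,0],[0.5,15,-51,0,0],[0.5,15,-51,0,0],[0.5,14,-49,0,0],[0.5,10,-34,20,0],[0.5,0,0,30,0],[0.5,0,0,0,0]]]}}

```text
time: 38.6
eef_pos: [0.557, 0.2247, 0.1134]
tool_rot: [3.14, 0.006, 0.123]
force: [0.5, -0.3, -0.2]
width: 0.0441
finger_force: 0.0
```

Call:
{"method": "carry_out", "body": {"commands": [[[0.5,0,0,0,0],[0.5,0,0,0,0]]]}}

```text
time: 38.85
eef_pos: [0.5595, 0.2246, 0.1186]
tool_rot: [-3.141, -0.003, 0.12]
force: [-0.2, -0.2, -0.6]
width: 0.0441
finger_force: 0.0
```

Run:
```python
from h import *
tray()
delta(dock(0,.096),.07,6.9)
```

```text
tray 485 -296 size 164 251 yaw 13.8
tx,ty,tz mm [-0.  -0.2 48.5] spin -0.01 rpy [-3.141e+00 -2.700e-03  1.203e-01] F [ 0.2  0.1 -1. ]
```

Call:
{"method": "carry_out", "body": {"commands": [[[0.5,0,0,0,0],[0.5,0,0,15,0],[0.5,0,0,17,0],[0.5,0,0,16,0],[0.5,0,0,0,0],[1,0,0,0,0],[1,0,0,0,0],[1,0,0,0,0],[1,0,0,0,0],[1,0,0,0,0]]]}}

```text
time: 40.15
eef_pos: [0.5592, 0.2252, 0.0696]
tool_rot: [-3.141, -0.002, 0.121]
force: [0.8, 0.3, 3.8]
width: 0.0241
finger_force: 29.9
```

Call:
{"method": "carry_out", "body": {"commands": [[[1,0,0,-3,0],[1,0,0,-3,0],[1,0,0,-3,0],[1,0,0,-4,0],[1,0,0,-5,0],[1,0,0,-7,0],[1,0,0,-10,0],[1,0,0,-15,0],[1,0,0,-25,0],[1,0,0,-30,0],[1,0,0,-20,0],[1,0,0,0,0]]]}}

```text
time: 41.65
eef_pos: [0.5599, 0.2249, 0.1969]
tool_rot: [-3.141, -0.005, 0.121]
force: [0.1, 0.1, -1.9]
width: 0.0239
finger_force: 29.9
```

```bash
python3 t.py .084
```

```text
tray 485 -296 size 164 251 yaw 13.6
0.023801555595938568 41.7
tx,ty,tz mm [-146.6  424.4  129.7] spin -6.74 rpy [-3.1415e+00 -2.2000e-03  1.2060e-01] F [-0.  -0.6 -3.8]
```

Call:
{"method": "carry_out", "body": {"commands": [[[1,-9,26,0,0],[1,-14,43,0,0],[1,-17,49,0,0],[1,-18,52,0,0],[1,-18,52,0,0],[1,-18,52,0,0],[1,-17,50,0,0],[1,-16,46,0,0],[1,-12,33,0,0],[1,-7.6,21.4,0,-3.4],[1,0,0,0,-3.4],[1,0,0,0,0]]]}}

```text
time: 43.2
eef_pos: [0.4638, -0.2142, 0.192]
tool_rot: [-3.14, 0.002, 0.238]
force: [0.5, -0.6, -2.8]
width: 0.0242
finger_force: 30.0
```

Run:
```python
from h import *
s=bot.read_camera("scene")
# tray near long rim: right-hand corner px check against expected
c=np.array([.485,-.296]);t=np.radians(13.7)
P=[[*(c+a*np.array([np.cos(t),np.sin(t)])+b*np.array([-np.sin(t),np.cos(t)])),.027] for a,b in((.08,.125),(.08,-.125),(-.08,-.125),(-.08,.125))]
for u in proj("scene",P):cv2.circle(s,tuple(int(round(k)) for k in u),2,(255,0,0),-1)
cv2.imwrite("pics/s4.png",cv2.resize(s[160:360,30:290],None,fx=3,fy=3)[:,:,::-1])
e=np.array([-np.sin(t),np.cos(t)]);delta(c+.084*e,.065,13.7)
```

```text
tx,ty,tz mm [  1.    0.7 127.3] spin -0.05 rpy [-3.1402e+00  1.6000e-03  2.3820e-01] F [-0.3 -0.2 -2.3]
```

View pics/s4.png

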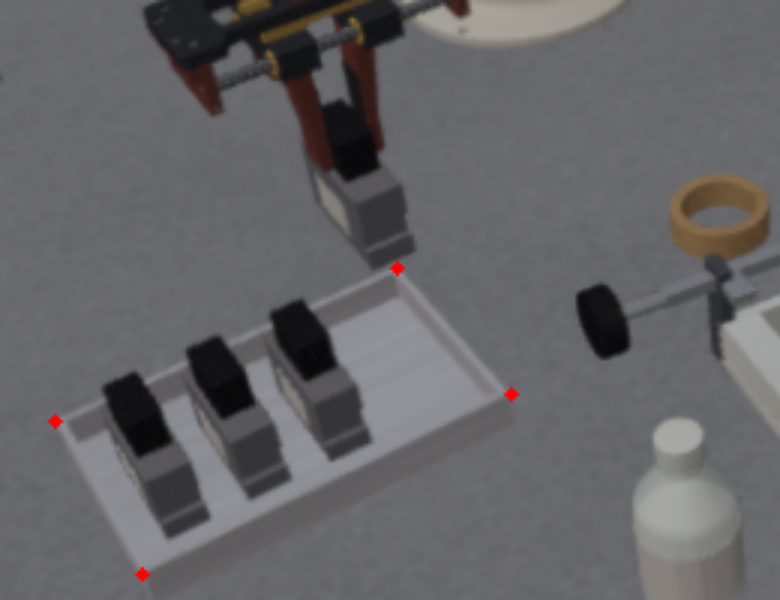

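The projected corners match the tray rim, and three packs stand upright with the last spot free. Lower pack 3.

Call:
{"method": "carry_out", "body": {"commands": [[[1,1,0.5,20,0],[1,0,0,30,0],[1,0,0,30,0],[1,0,0,20,0],[1,0,0,15,0],[1,0,0,8,0],[1,0,0,4,0],[1,0,0,2,0],[1,0,0,1,0],[1,0,0,0,0],[1,0,0,0,0]]]}}

```text
time: 44.62
eef_pos: [0.4656, -0.2145, 0.064]
tool_rot: [3.141, -0.0, 0.24]
force: [0.0, 0.4, -2.6]
width: 0.0239
finger_force: 30.0
```

Call:
{"method": "carry_out", "body": {"commands": [[[1,0,0,0.5,0],[1,0,0,0.5,0],[1,0,0,0.5,0],[1,0,0,0,0],[1,0,0,0,0]]]}}

```text
time: 45.25
eef_pos: [0.4655, -0.2144, 0.0626]
tool_rot: [3.141, -0.0, 0.24]
force: [-2.3, 1.5, 2.1]
width: 0.0241
finger_force: 30.0
```

Contact. Release, lift and head for the knob, which sits at dock y = -215 mm.

Call:
{"method": "carry_out", "body": {"commands": [[[0.5,0,0,0,0],[0.5,0,0,0,0],[0.5,0,0,0,0],[0.5,0,0,-15,0],[0.5,0,0,-30,0],[0.5,0,0,-40,0],[0.5,0,0,0,3.4],[0.5,0,0,0,3.4],[0.5,0,0,0,0],[0.5,0,0,0,0]]]}}

```text
time: 46.5
eef_pos: [0.4655, -0.2144, 0.1476]
tool_rot: [3.141, -0.0, 0.122]
force: [-0.8, 0.2, 1.3]
width: 0.0443
finger_force: 0.0
```

Run:
```python
from h import *
delta(dock(-.057,-.215),.081,6.9)
```

```text
tx,ty,tz mm [  89.2 -113.6   66.6] spin 0.08 rpy [ 3.1413e+00 -4.0000e-04  1.2190e-01] F [-0.8  0.2  1.3]
```

Call:
{"method": "carry_out", "body": {"commands": [[[0.5,29,-38,0,0],[0.5,30,-38,0,0],[0.5,30,-37.6,0,0],[0.5,0,0,20,0],[0.5,0,0,0,0],[0.5,0,0,0,0]]]}}

```text
time: 47.25
eef_pos: [0.5396, -0.0919, 0.1271]
tool_rot: [3.141, 0.001, 0.12]
force: [0.3, 0.8, 0.3]
width: 0.0441
finger_force: 0.0
```

Run:
```python
from h import *
im=bot.read_camera("top");tray(im)
cv2.imwrite("pics/t5.png",cv2.resize(im[180:330,235:535],None,fx=2.66,fy=2.66)[:,:,::-1])
delta(dock(-.057,-.215),.081,6.9)
```

```text
tray 439 -245 size 214 421 yaw 33.8
tx,ty,tz mm [ 0.6 -1.1 46.6] spin -0.06 rpy [ 3.1412e+00 -3.0000e-04  1.1940e-01] F [-0.3  0.7  0.6]
```

View pics/t5.png

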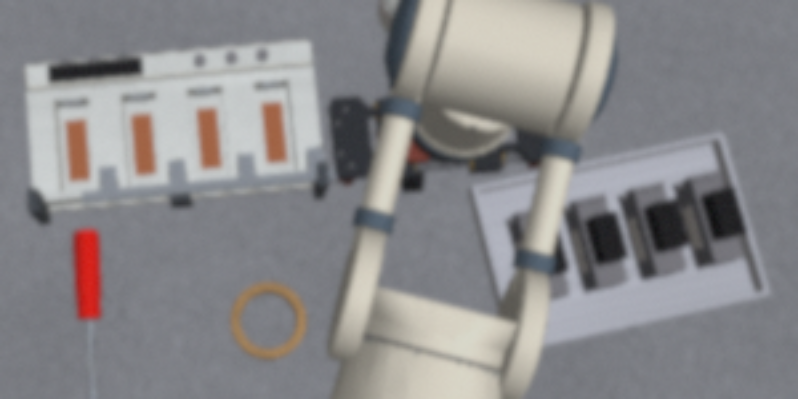

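The dock is empty and all four packs are in the tray. I grip the knob and push it home.

Call:
{"method": "carry_out", "body": {"commands": [[[0.5,0.5,-1,15,0],[0.5,0,0,16,0],[0.5,0,0,15,0],[0.5,0,0,0,0],[1,0,0,0,0],[1,0,0,0,0],[1,0,0,0,0],[1,0,0,0,0],[1,0,0,0,0]]]}}

```text
time: 48.42
eef_pos: [0.5407, -0.0885, 0.0817]
tool_rot: [-3.139, -0.001, 0.122]
force: [-1.1, 5.3, 2.2]
width: 0.0178
finger_force: 30.0
```

Call:
{"method": "carry_out", "body": {"commands": [[[1,0,-4,0,0],[1,0,-4,0,0],[1,0,-4,0,0],[1,0,-4,0,0],[1,0,-4,0,0],[1,0,-4,0,0],[1,0,-4,0,0],[1,0,-4,0,0],[1,0,-1,0,0],[1,0,0,0,0],[1,0,0,0,0]]]}}

```text
time: 49.8
eef_pos: [0.5368, -0.0567, 0.0818]
tool_rot: [-3.141, -0.001, 0.121]
force: [-0.1, 2.6, 4.8]
width: 0.0175
finger_force: 30.0
```

Call:
{"method": "carry_out", "body": {"commands": [[[1,0,-1,0,0],[1,0,-0.5,0,0],[1,0,0,0,0],[1,0,0,0,0]]]}}

```text
time: 50.3
eef_pos: [0.5368, -0.0566, 0.0817]
tool_rot: [3.14, -0.001, 0.12]
force: [0.9, -1.6, 5.0]
width: 0.0177
finger_force: 30.0
```

Call:
{"method": "carry_out", "body": {"commands": [[[0.5,0,0,0,0],[0.5,0,0,0,0],[0.5,0,0,0,0],[0.5,0,0,-15,0],[0.5,0,0,-30,0],[0.5,0,0,-40,0],[0.5,0,0,-40,0],[0.5,-50,0,0,0],[0.5,-50,0,0,0],[0.5,0,0,0,0],[0.5,0,0,0,0]]]}}

```text
time: 51.68
eef_pos: [0.4375, -0.0676, 0.2073]
tool_rot: [3.141, -0.002, 0.121]
force: [0.8, 0.3, 0.2]
width: 0.0436
finger_force: 0.0
```

Run:
```python
from h import *
s=bot.read_camera("scene")
m=(s.max(2)<60);m[:235]=0;m[290:]=0;m[:,:210]=0;m[:,262:]=0
for c,q in blobs(m,40,900):print(c,q,ray("scene",[c],.072)[0].round(4),dock(-.057,-.183))
cv2.imwrite("pics/s6.png",cv2.resize(s[150:370,30:430],None,fx=2,fy=2)[:,:,::-1])
```

```text
[246.  260.9] [237 249  18  25 308] [ 0.5358 -0.0587  0.072 ] [ 0.53639787 -0.05902239]
```

View pics/s6.png

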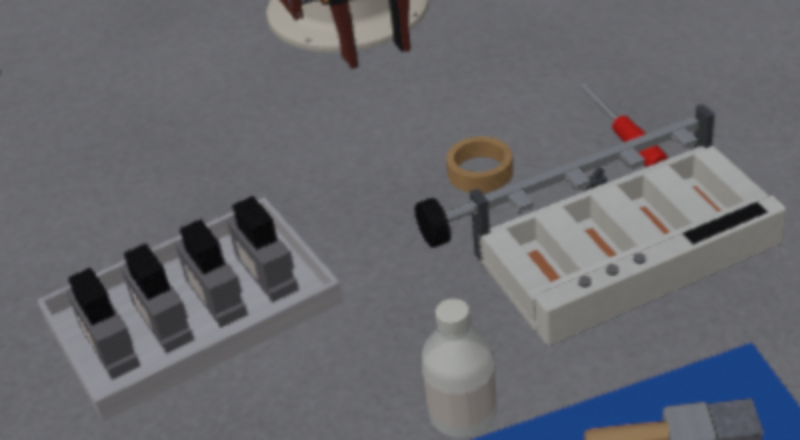

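The knob is back at its original home pixel (246.0, 260.9), the four packs are upright in the tray, and nothing else has moved. I'm handing the job in.

```bash
python3 -c "
from workcell import bot
print(bot.close_job())"
```

```text
the job is handed in; nothing more can be done
None
```

The job is handed in: all four packs stand upright on the tray floor, the dock is empty, the lock slide is pushed home again, and nothing else on the bench was moved.

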